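# Catch the vial case's falling lid and lay it shut

### The job

The lid of the grey vial case stands open, leaning back to the left. Push it over past upright with a fingertip from its back, catch it from underneath on your finger as it falls to the right, and lower it gently on that finger until it lies fully shut, without letting it slam. Never pinch the lid, do not push or lift the case, leave everything around it undisturbed, and take your hand away at the end.

Things in the scene. Friction and masses are not known exactly. Their poses are not given: they have to be found in the camera images.
- case: grey open-topped case with vials standing in it, 110 mm deep (its x) by 200 mm wide (its y) by 80 mm high, 2.5 kg, loose on the table. Origin: centre of its underside. Its own +x points from its front (the tab side, to the right seen from the robot) to its hinge side (left), z up: yaw is pi/2 within 0.35 rad
- case_lid (a joint): angle of the lid, rad: 0 = shut, pi/2 = upright, 1.85 = back against its stop. Grey plate, 112 x 204 x 6 mm, 0.3 kg, hinged on the case's rear upper edge. Hinge slightly stiff and damped: within 0.1 rad of upright the lid stays where put; from about 0.2 rad forward of upright it falls by itself, slowly at first, in 1 to 2 s, and slams if not held up
- lid_edge (a point): middle of the free edge of the lid's tab, on the lid's underside (it looks to the right when open; the outer face is 6 mm to the left). The tab, 64 mm wide and 6 mm thick, sits mid-way on the free edge; hinge to tab edge is 147 mm. Shut, the tab stands out 37 mm beyond the case's front wall, 80 mm above the table, so a finger under it can follow it all the way down outside the case
- lid_hinge (a point): middle of the hinge axis, at the case's rear upper edge, 55 mm behind the case's centre, 80 mm above the table; the lid's underside passes through this axis. The hinge line is the case's y
- beaker: clear open beaker, 57 mm wide, 71 mm high, standing behind the hinge side of the case. A bystander. Origin: centre of its underside
- dropper_bottle: white dropper bottle with pointed cap, 34 mm wide, 101 mm high, standing beside the case at the end farther from the robot. A bystander. Origin: centre of its underside
- pen: marker pen, 135 mm long, 17 mm thick, lying on the table before the case's tab side. A bystander. Origin: centre of its underside
- small_cup: small clear cup, 35 mm wide, 50 mm high, standing before the case near its far corner. A bystander. Origin: centre of its underside
- bud_tub: clear tub of cotton buds, 77 mm wide, 80 mm high, standing far to the left. A bystander. Origin: centre of its underside
- driver: screwdriver, 183 mm long, 23 mm thick, lying far to the left. A bystander. Origin: centre of its underside

How it is judged:
On the way, in this order (a step that is already met when the one before it is completed fails the run):
1. the lid, past upright, is caught on the finger: between 0.4 and 1.3 rad, in touch with the fingers and not falling faster than 1 rad/s (value of joint case_lid between 0.4 and 1.3 rad and contact force between the fingers and case above 0.15 N and velocity of joint case_lid above -1 rad/s), for 0.2 s.
2. the finger still bears the lid just before it shuts (between 0.03 and 0.3 rad, not faster than 1 rad/s) (value of joint case_lid between 0.03 and 0.3 rad and contact force between the fingers and case above 0.15 N and velocity of joint case_lid above -1 rad/s), for 0.1 s.
At the end, for the whole second after the job is handed in: The lid lies shut (within 0.025 rad, 4 mm at the tab), the case stands at rest within 20 mm of where it stood and upright, and nothing was slammed, pinched or disturbed (value of joint case_lid below 0.025 rad and linear speed of case below 0.01 m/s and distance of case from where it was at the start of the episode below 0.02 m and angle between case's own z axis and vertical below 0.03 rad); the robot touches nothing.
It fails at once if the lid slams: over the last 0.35 rad it closes faster than 1.1 rad/s (about 0.16 m/s at the tab) (value of joint case_lid below 0.35 rad and velocity of joint case_lid below -1.1 rad/s).
It fails at once if the lid or case is pinched or forced: the fingers bear on it with more than 25 N (contact force between the fingers and case above 25 N).
It fails at once if the case is lifted, tipped or shoved more than 20 mm (distance of case from where it was at the start of the episode above 0.02 m or angle between case's own z axis and vertical above 0.1 rad).
It fails at once if a bystander is shifted more than 15 mm or lifted (distance of any of beaker, dropper_bottle, pen, small_cup, bud_tub, driver from where it was at the start of the episode above 0.015 m).
It also fails if it takes over 51 s, if anything falls off the work surface, if the arm or the gripper's body presses on something with over 40 N, if the wrist force passes 120 N, or if a joint passes its speed limit or range.

### The arm

A 7-joint arm with a two-finger parallel gripper is mounted at the origin on a cart in front of the work surface, level with it; the furniture and walls round the work are solid. World frame = base frame: x ahead of the robot, y to its left, z up, the work surface at z = 0. Lengths are in m, angles in rad, forces in N, time in s.
With the tool pointing down it reaches from about 0.425 to 0.95 m from the base axis. Payload 4.7 kg.
Tool frame: the origin (TCP) lies between the finger pads; the fingertips stand 25 mm ahead of it and the grasp point (between the pads) lies 6 mm ahead of it (bot.tips_ahead is the distance from the TCP to the fingertips, in m); z points along the fingers, y is the line along which they close (so a half turn about z gives the same grasp; the last joint's range is limited). The gripper opens to 87 mm and grips with 3 to 60 N. Pads are 19 mm wide; open, the fingers measure 117 mm over their backs; the gripper's body (75 mm by 190 mm) begins 51 mm behind the grasp point.
Start: joints at [1.282, 0.469, -0.049, 1.532, 0.024, 1.141, -0.082], TCP at [0.173, -0.652, 0.248] pointing down, gripper open.
Joint ranges: [-2.59, 2.59], [-0.33, 1.99], [-1.39, 1.29], [0.1, 2.45], [-1.04, 4.18], [0.21, 1.99], [-2.66, 2.66]. Speed limits (rad/s): [2.57, 2.57, 3.14, 3.14, 3.14, 3.14, 3.14].

### API

Orientations are given as a unit quaternion [w, x, y, z].
In Python, from station import monitor, optics, workorder, bot gives the robot as it stands.
- The arm moves only by the tool drive_tool, never from a script. Its arguments are lists of equal length, an entry for each row: "offset": the shift along the tool's x, y, z in units of 30 mm (1.0 is 30 mm), a list of three; "twist": the turn about the tool's z in rad; "gripper": the closure, from 0 (fully open) to 1 (shut). A call has exactly 10 rows; each row is the pose to reach, as a shift and turn from the pose commanded when the call began, along the tool's axes at that moment; what a row does not reach only later rows make up. A row lasts 1/12 s, in which the tool goes at most 41.7 mm and 7.16 degrees, less where a joint would pass 70% of its speed; a pose out of reach is approached as far as the arm can. A call with a gripper value outside its range is refused whole. The fingers move at their own pace and stop on an object; the grip force is fixed at half the most. Time passes only in rows, so rows that repeat a pose let the fingers close, or fill a call up. It gives the time, the measured TCP pose, the force, the opening and the grip force at its end, in the units of the state.
- monitor.read_state(): the state, without advancing time (a new reading comes with each control period).
- optics.read_camera(name): name is "side" or "top"; returns the picture (384x512x3 uint8, red, green, blue); there is no depth.
- optics.camera_model(name): a dict with "camera_matrix" (3x3 intrinsics, pixels), "dist" ([k1, k2, p1, p2, k3] as OpenCV has them; the pictures are not rectified), "R" (3x3) and "t" (3): a world point X has camera coordinates R X + t. Camera axes: x right, y down, z forward; pixel columns grow to the right and rows downward; lengths in m; the calibration is good to about 2 mm. A picture is of the moment at which its call begins. camera_model takes no time and is no camera call.
- workorder.hand_in(): hands the job in; it is judged then, once.
The state is a dict: "time": time; "joint_pos": joint angles; "joint_vel": joint speeds; "tau": joint torques, N m; "tcp_pos": TCP position; "ee_rot": TCP orientation; "force": force on the tool from outside, world axes, zero at the start; "moment": the same for the moment, N m; "gripper_width": finger opening in m; "gripper_force": force on a finger pad.
Only numpy, scipy, OpenCV 4.12 (cv2) and the standard library are available. Lean on these libraries where they do the work, as an engineer would, in place of code of your own. Each camera call takes 0.05 s, during which the arm holds its last target. There are 200 camera calls.

## Working session

There is one attempt and no reset: what is moved stays moved. The work goes in short steps, Python scripts to look and compute and a tool call to move; the robot and the scene stay as the last step left them, time stands still between calls to the robot, and variables do not carry over. Pictures are saved under pics/ and viewed, at most 10 in all, crops included, and the job is handed in when it is done.

Besides the shell and the picture viewer there is one more tool, called after "Emit:" as a command line: name --pt "numbers of a row" for each row, then --argument value for the rest. drive_tool: Moves the arm, as the interface text tells. Its arguments: {"type":"object","properties":{"offset":{"type":"array"},"twist":{"type":"array"},"gripper":{"type":"array"}},"required":["offset","twist","gripper"]}

```bash
ls; mkdir -p pics; python3 - <<'E'
from station import monitor, optics, workorder, bot
import cv2,numpy as np
s=monitor.read_state()
for k in("time","tcp_pos","ee_rot","gripper_width","force"):print(k,s[k])
print(bot.tips_ahead)
for n in("side","top"):
    im=optics.read_camera(n);cv2.imwrite(f"pics/{n}0.png",im[:,:,::-1])
    m=optics.camera_model(n);print(n,m, -np.array(m["R"]).T@m["t"])
E
```

```text
pics
time 0.0
tcp_pos [ 0.1732687  -0.65180912  0.24650027]
ee_rot [-9.58818379e-04  9.91570691e-01  1.29563177e-01 -1.70987143e-04]
gripper_width 0.08704369906526323
force [ 0.95790435 -0.90994867  0.04349596]
0.025
side {'camera_matrix': array([[465.43516394,   0.        , 255.40825533],
       [  0.        , 465.43516394, 197.1121357 ],
       [  0.        ,   0.        ,   1.        ]]), 'dist': array([0.06484255, 0.        , 0.        , 0.        , 0.        ]), 'R': array([[-0.99257072, -0.12165605, -0.00178343],
       [-0.06582741,  0.54928656, -0.83303723],
       [ 0.10232363, -0.82673096, -0.55321405]]), 't': array([0.57326841, 0.05513512, 1.15602425])} [0.45435023 0.99517763 0.68648086]
top {'camera_matrix': array([[496.89903636,   0.        , 261.08847919],
       [  0.        , 496.89903636, 194.85177898],
       [  0.        ,   0.        ,   1.        ]]), 'dist': array([-0.04154599,  0.        ,  0.        ,  0.        ,  0.        ]), 'R': array([[-0.01512202, -0.99988102,  0.00304361],
       [-0.98598373,  0.01440587, -0.16621842],
       [ 0.1661548 , -0.00551451, -0.98608426]]), 't': array([0.09795083, 0.56985412, 1.27792908])} [0.35101405 0.09677709 1.35456788]
```

View pics/side0.png

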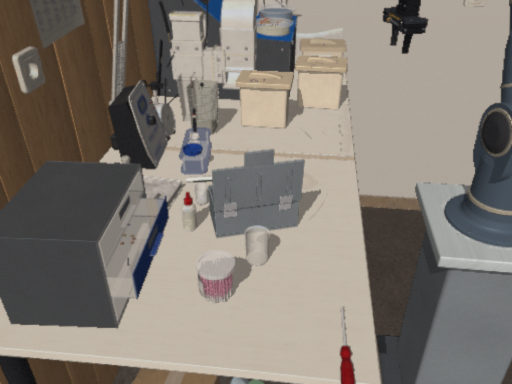

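View pics/top0.png

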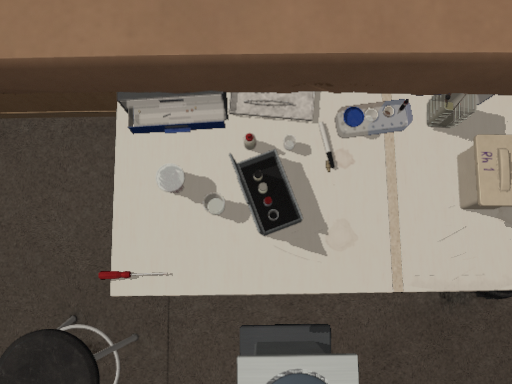

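The side view shows the lid's back (tab top around (259,152), lid from about (210,165) to (302,228)). The beaker is at (257,245), with the tub and driver nearer the camera. The top view shows the case at about (268,193), yawed, with the lid on its left edge, the beaker at (215,204), the bottle at (250,141), the cup at (289,142) and the pen at (327,147).

```bash
python3 - <<'E'
import cv2
a=cv2.imread("pics/top0.png")[115:250,190:350];b=cv2.imread("pics/side0.png")[140:275,180:340]
a=cv2.resize(a,None,fx=5,fy=4.4,interpolation=cv2.INTER_CUBIC) if 0 else cv2.resize(a,(700,590),interpolation=cv2.INTER_CUBIC)
b=cv2.resize(b,(700,590),interpolation=cv2.INTER_CUBIC)
cv2.imwrite("pics/topc.png",a);cv2.imwrite("pics/sidec.png",b)
E
```

```text
(no output)
```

View pics/topc.png

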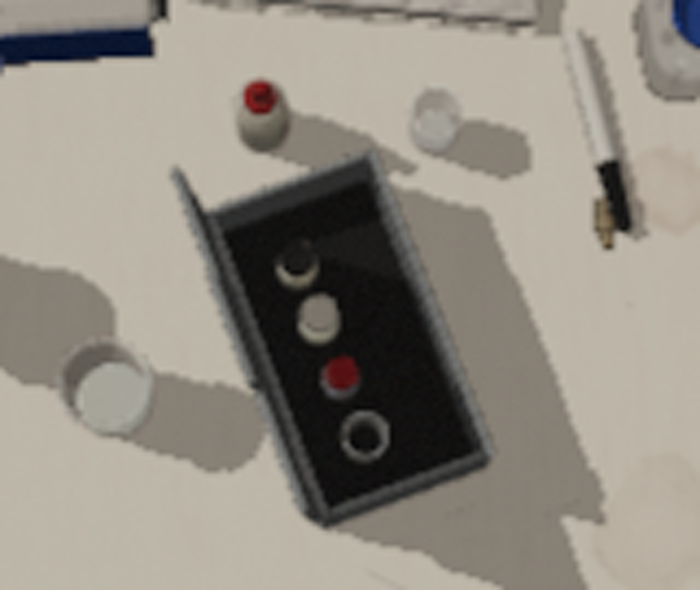

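View pics/sidec.png

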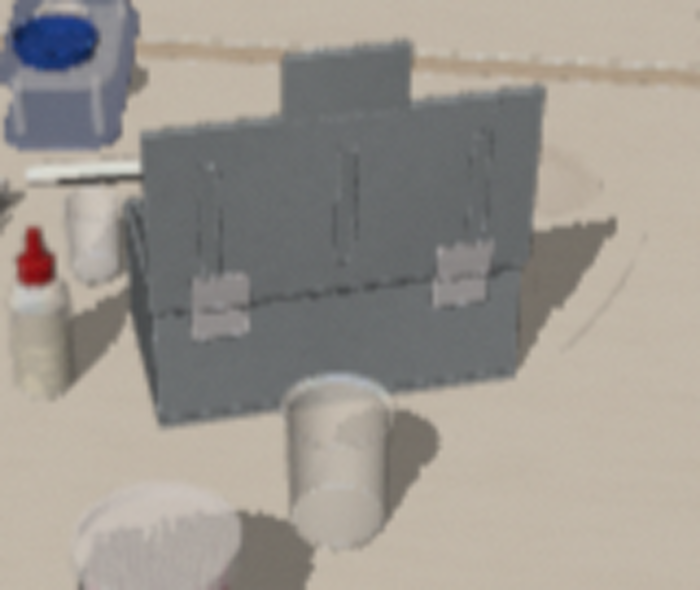

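In the crops, the case rim corners (top) are (375,155), (490,460), (325,522) and (205,215). In the side view the hinge seam runs (158,312)→(520,268), the base edge (160,422)→(517,375) and the tab top edge (283,55)→(411,42). The beaker and bottle are clear.

```bash
cat > h.py <<'E'
from station import monitor, optics, workorder, bot
import cv2,numpy as np
def ray(n,p):
    m=optics.camera_model(n)
    q=cv2.undistortPoints(np.float64([[p]]),m["camera_matrix"],m["dist"])[0,0]
    R=np.array(m["R"]);d=R.T@[q[0],q[1],1]
    return -R.T@m["t"],d/np.linalg.norm(d)
def onz(n,p,z):
    o,d=ray(n,p);return o+d*(z-o[2])/d[2]
def tri(p,q):
    (a,u),(b,v)=ray("top",p),ray("side",q)
    s=np.linalg.lstsq(np.c_[u,-v],b-a,rcond=None)[0]
    x,y=a+s[0]*u,b+s[1]*v
    return (x+y)/2,np.linalg.norm(x-y)
T=lambda u,v:(190+u/4.375,115+v/4.37)
S=lambda u,v:(180+u/4.375,140+v/4.37)
E
python3 - <<'E'
from h import *
np.set_printoptions(precision=4,suppress=True)
C=np.array([onz("top",T(*p),.08)for p in((375,153),(490,460),(323,523),(205,215))])
print("rim",C)
H=[onz("side",S(*p),.08)for p in((158,312),(520,268))];print("hinge side",H)
B=[onz("side",S(*p),.0)for p in((160,422),(517,375))];print("base rear side",B)
print("hinge tri",tri(T(205,215),S(155,313)),tri(T(323,523),S(520,268)))
print("lid far corner tri",tri(T(177,168),S(143,133)))
for P in(C,):
    e=P[1]-P[0];f=P[2]-P[3];print("dir",np.arctan2(e[1],e[0]),np.arctan2(f[1],f[0]),np.linalg.norm(e),np.linalg.norm(P[0]-P[3]))
# tab mid: intersect side ray with the vertical mid-plane of the case
print("beaker top rim",onz("top",T(107,380),.071),onz("top",T(112,398),0), onz("side",S(338,515),0))
print("bottle",onz("top",T(262,97),.095),onz("side",S(45,380),0.0))
print("cup",onz("top",T(436,115),.05),"pen",onz("top",T(575,40),.01),onz("top",T(625,228),.01))
for p in((283,55),(411,42),(347,48)):
    o,d=ray("side",S(*p));print("tab ray",o,d)
o,d=ray("side",S(545,88));print("near corner ray",o,d)
E
```

```text
rim [[ 0.6854  0.0492  0.08  ]
 [ 0.4977 -0.0149  0.08  ]
 [ 0.462   0.0842  0.08  ]
 [ 0.6484  0.1521  0.08  ]]
hinge side [array([0.6473, 0.1571, 0.08  ]), array([0.4642, 0.0944, 0.08  ])]
base rear side [array([0.6519, 0.1475, 0.    ]), array([0.4625, 0.0824, 0.    ])]
hinge tri (array([0.6497, 0.1523, 0.0757]), np.float64(0.0005643936656571733)) (array([0.4635, 0.0841, 0.0729]), np.float64(0.0017201701173988684))
lid far corner tri (array([0.6488, 0.1625, 0.1899]), np.float64(0.001451144962176973))
dir -2.812403756589044 -2.792185534327671 0.19827607965000132 0.10935528868105797
beaker top rim [0.5502 0.2117 0.071 ] [0.5497 0.215  0.    ] [0.5475 0.2114 0.    ]
bottle [0.717  0.1168 0.095 ] [0.7224 0.1182 0.    ]
cup [0.717  0.0097 0.05  ] pen [ 0.777  -0.0837  0.01  ] [ 0.6525 -0.111   0.01  ]
tab ray [0.4544 0.9952 0.6865] [ 0.1308 -0.8722 -0.4713]
tab ray [0.4544 0.9952 0.6865] [ 0.0691 -0.8823 -0.4656]
tab ray [0.4544 0.9952 0.6865] [ 0.1    -0.8778 -0.4684]
near corner ray [0.4544 0.9952 0.6865] [ 0.0028 -0.8756 -0.4831]
```

```bash
cat >> h.py <<'E'
np.set_printoptions(precision=4,suppress=True)
from scipy.spatial.transform import Rotation as Ro
YAW=.335
HN=np.array([.5558,.1185,.08]); W=np.array([np.cos(YAW),np.sin(YAW),0]); F=np.array([np.sin(YAW),-np.cos(YAW),0])
def rot(s): return Ro.from_quat(np.roll(s["ee_rot"],-1)).as_matrix()
def off(p,s=None):
    s=s or monitor.read_state(); return rot(s).T@(np.array(p)-s["tcp_pos"])/.03
def P(f,w,Z): return HN+f*F+w*W+[0,0,Z+.025]   # f toward front, w along hinge, Z of tips over hinge (m)
def where(s=None):
    s=s or monitor.read_state(); d=s["tcp_pos"]-HN
    return dict(t=s["time"],f=d@F,w=d@W,Z=d[2]-.025,yaw=np.arctan2(*rot(s)[[1,0],0]),force=s["force"],gw=s["gripper_width"])
E
python3 - <<'E'
from h import *
print(rot(monitor.read_state()));print(where())
a=off([.43,-.4,.36]);b=off([.55,-.05,.36]);c=off(P(-.085,0,.2))
print(a,b,c)
E
```

```text
[[ 0.9664  0.2569 -0.0005]
 [ 0.2569 -0.9664  0.0018]
 [-0.0001 -0.0018 -1.    ]]
{'t': 0.1, 'f': np.float64(0.6017708609449841), 'w': np.float64(-0.6145104834234663), 'Z': np.float64(0.14157821609915025), 'yaw': np.float64(0.2598578486522273), 'force': array([-0.2685,  0.5772,  0.404 ]), 'gw': 0.08697528150413811}
[10.4264 -5.9214 -3.7705] [ 17.2898 -16.1686  -3.7521] [ 18.7072 -24.369   -1.9039]
```

Emit:
drive_tool --pt "1 -0.5 -0.8" --pt "2 -1.0 -1.6" --pt "3 -1.6 -2.4" --pt "4.2 -2.2 -3" --pt "5.4 -2.8 -3.8" --pt "6.5 -3.5 -3.8" --pt "7.5 -4.1 -3.8" --pt "8.6 -4.7 -3.8" --pt "9.6 -5.3 -3.8" --pt "10.4 -5.9 -3.8" --twist '[-0.02,-0.04,-0.06,-0.075,-0.075,-0.075,-0.075,-0.075,-0.075,-0.075]' --gripper '[1,1,1,1,1,1,1,1,1,1]'

```text
time: 0.93
tcp_pos: [0.4315, -0.3986, 0.3612]
ee_rot: [-0.0, 0.986, 0.168, 0.0]
force: [1.0, -0.7, -0.7]
gripper_width: 0.0281
gripper_force: 0.0
```

```bash
python3 - <<'E'
from h import *
print(where());print(off([.55,-.05,.36]),off(P(-.085,0,.17)))
E
```

```text
{'t': 0.9333, 'f': np.float64(0.4474972971571771), 'w': np.float64(-0.2874241413278497), 'Z': np.float64(0.25620983047967005), 'yaw': np.float64(0.3371857930452667), 'force': array([ 1.0231, -0.7499, -0.7468]), 'gw': 0.028137002557020573}
[ 7.5727 -9.6591  0.0516] [  9.6179 -17.7269   2.8918]
```

Emit:
drive_tool --pt "0.8 -1 0" --pt "1.6 -2 0" --pt "2.4 -3 0" --pt "3.2 -4 0" --pt "4 -5 0" --pt "4.8 -6 0" --pt "5.6 -7 0" --pt "6.4 -8 0" --pt "7.2 -9 0" --pt "7.8 -10 0" --twist '[0,0,0,0,0,0,0,0,0,0]' --gripper '[1,1,1,1,1,1,1,1,1,1]'

```text
time: 1.77
tcp_pos: [0.5524, -0.0386, 0.3612]
ee_rot: [-0.0, 0.986, 0.167, -0.0]
force: [0.6, 0.6, 0.3]
gripper_width: 0.0001
gripper_force: 0.0
```

Emit:
drive_tool --pt "0.3 -0.9 0" --pt "0.6 -1.8 0" --pt "0.9 -2.7 0" --pt "1.2 -3.6 0" --pt "1.5 -4.5 0" --pt "1.7 -5.4 0" --pt "1.8 -6.3 0" --pt "1.8 -7 0" --pt "1.8 -7.7 0" --pt "1.8 -7.7 0" --twist '[0,0,0,0,0,0,0,0,0,0]' --gripper '[1,1,1,1,1,1,1,1,1,1]'

```text
time: 2.6
tcp_pos: [0.5245, 0.2002, 0.3614]
ee_rot: [-0.001, 0.985, 0.171, -0.001]
force: [0.2, 0.5, -0.2]
gripper_width: 0.0005
gripper_force: 0.0
```

```bash
python3 - <<'E'
from h import *
print(where());print(off(P(-.07,0,.12)))
E
```

```text
{'t': 2.6, 'f': np.float64(-0.08744438967757606), 'w': np.float64(-0.0027346310645313815), 'Z': np.float64(0.25640467879953227), 'yaw': np.float64(0.3430026297007781), 'force': array([ 0.2169,  0.4725, -0.2068]), 'gw': 0.0005133426179957675}
[0.0891 0.5953 4.5451]
```

Emit:
drive_tool --pt "0.1 0 0.5" --pt "0.1 0 1" --pt "0.1 0 1.6" --pt "0.1 0 2.2" --pt "0.1 0 2.8" --pt "0.1 0 3.4" --pt "0.1 0 3.9" --pt "0.1 0 4.3" --pt "0.1 0 4.5" --pt "0.1 0 4.5" --twist '[0,0,0,0,0,0,0,0,0,0]' --gripper '[1,1,1,1,1,1,1,1,1,1]'

```text
time: 3.43
tcp_pos: [0.5294, 0.1951, 0.2251]
ee_rot: [0.0, 0.986, 0.166, -0.001]
force: [-0.4, 0.0, -0.0]
gripper_width: 0.0003
gripper_force: 0.0
```

```bash
python3 - <<'E'
from h import *
print(where())
a=optics.read_camera("top")[110:260,180:330,::-1];b=optics.read_camera("side")[120:270,180:330,::-1]
cv2.imwrite("pics/c1.png",cv2.resize(np.hstack([a,b]),(800,400),interpolation=cv2.INTER_CUBIC))
E
```

```text
{'t': 3.4333, 'f': np.float64(-0.08104435399370144), 'w': np.float64(0.000240349110129906), 'Z': np.float64(0.1200998832251414), 'yaw': np.float64(0.3343413050080028), 'force': array([-0.4297,  0.0281, -0.0398]), 'gw': 0.0003283731672673454}
```

View pics/c1.png

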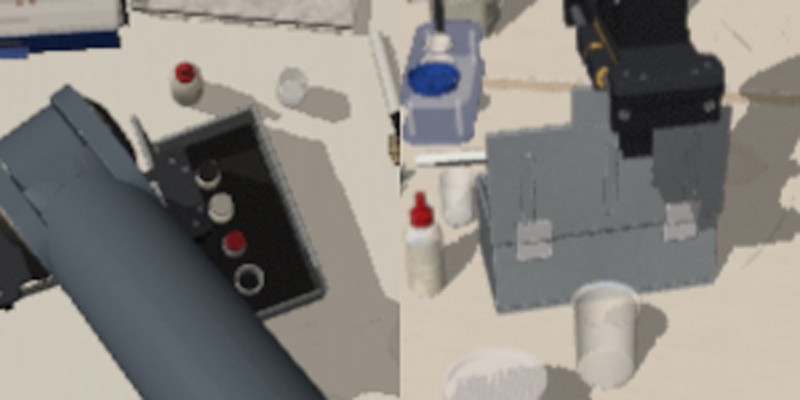

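The left half shows the arm over the lid. In the right half the fingertip at (632,155) stands behind the lid, in line with the tab.

Emit:
drive_tool --pt "0 0.15 0" --pt "0 0.35 0" --pt "0 0.55 0" --pt "0 0.75 0" --pt "0 0.95 0" --pt "0 1.15 0" --pt "0 1.35 0" --pt "0 1.55 0" --pt "0 1.75 0" --pt "0 1.9 0" --twist '[0,0,0,0,0,0,0,0,0,0]' --gripper '[1,1,1,1,1,1,1,1,1,1]'

```text
time: 4.37
tcp_pos: [0.5489, 0.1415, 0.2266]
ee_rot: [-0.0, 0.986, 0.166, 0.0]
force: [-0.2, 1.0, -0.0]
gripper_width: 0.0004
gripper_force: 0.4
```

```bash
python3 - <<'E'
from h import *
print(where())
a=optics.read_camera("top")[110:260,180:330,::-1];b=optics.read_camera("side")[120:270,180:330,::-1]
cv2.imwrite("pics/c2.png",cv2.resize(np.hstack([a,b]),(800,400),interpolation=cv2.INTER_CUBIC))
E
```

```text
{'t': 4.3667, 'f': np.float64(-0.023954290380163935), 'w': np.float64(0.0010243443766621545), 'Z': np.float64(0.12156788913124003), 'yaw': np.float64(0.33422378082475057), 'force': array([-0.2364,  0.9845, -0.0114]), 'gw': 0.00035002212073486993}
```

View pics/c2.png

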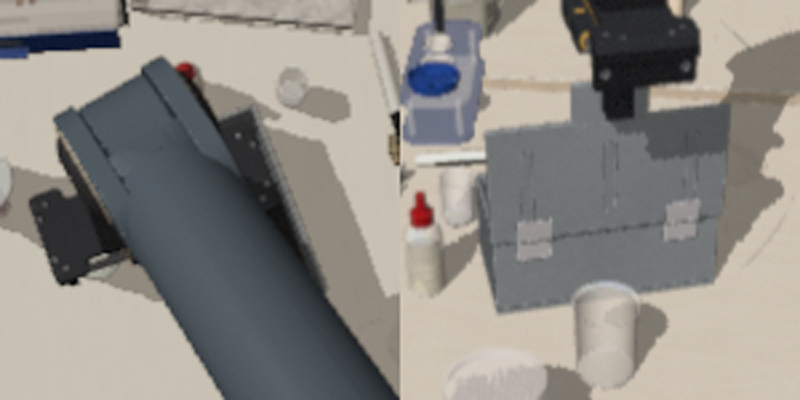

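The finger at (620,100) now meets the back of the tab, and the lid is close to upright. Next I push past upright, then hop over and catch.

Emit:
drive_tool --pt "0 0.1 0" --pt "0 0.2 0" --pt "0 0.3 0" --pt "0 0.4 0" --pt "0 0.5 0" --pt "0 0.6 0" --pt "0 0.7 0" --pt "0 0.8 0" --pt "0 0.9 0" --pt "0 1.0 0" --twist '[0,0,0,0,0,0,0,0,0,0]' --gripper '[1,1,1,1,1,1,1,1,1,1]'

```text
time: 5.3
tcp_pos: [0.5584, 0.1134, 0.2264]
ee_rot: [0.0, 0.986, 0.167, -0.0]
force: [0.0, -0.1, -0.4]
gripper_width: 0.0002
gripper_force: 0.1
```

Emit:
drive_tool --pt "0 0 -1.35" --pt "0 1.2 -1.6" --pt "0 2.55 -1.6" --pt "0 3.9 -1.6" --pt "0 4.0 -0.5" --pt "0 4.0 0.8" --pt "0 4.0 1.5" --pt "0 4.0 1.5" --pt "0 4.0 1.5" --pt "0 4.0 1.5" --twist '[0,0,0,0,0,0,0,0,0,0]' --gripper '[1,1,1,1,1,1,1,1,1,1]'

```text
time: 6.13
tcp_pos: [0.5991, 0.0008, 0.1833]
ee_rot: [0.0, 0.986, 0.167, 0.001]
force: [0.7, 1.1, 0.0]
gripper_width: 0.0003
gripper_force: 0.0
```

```bash
python3 - <<'E'
from h import *
print(where())
a=optics.read_camera("top")[110:260,180:330,::-1];b=optics.read_camera("side")[120:270,180:330,::-1]
cv2.imwrite("pics/c3.png",cv2.resize(np.hstack([a,b]),(800,400),interpolation=cv2.INTER_CUBIC))
print(where())
E
```

```text
{'t': 6.1333, 'f': np.float64(0.1253487389863183), 'w': np.float64(0.00221839776144285), 'Z': np.float64(0.07827990910108665), 'yaw': np.float64(0.33513301364956444), 'force': array([0.7024, 1.0639, 0.043 ]), 'gw': 0.0002688884073982293}
{'t': 6.2333, 'f': np.float64(0.12534464530481432), 'w': np.float64(0.002418772553261582), 'Z': np.float64(0.07885281686622608), 'yaw': np.float64(0.33516936900189975), 'force': array([0.6889, 1.5207, 0.4862]), 'gw': 0.00043943801097566027}
```

View pics/c3.png

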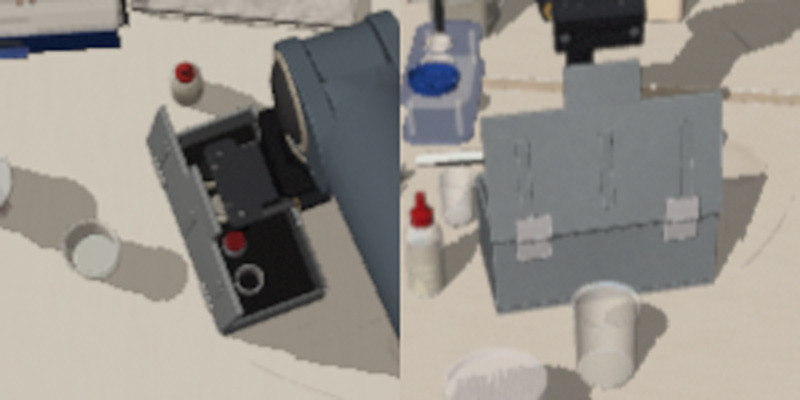

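In the top view (left) the lid is forward of upright, with its tab at about (210,195). The finger is already in front of it, so I hold and let the lid come to the finger.

Emit:
drive_tool --pt "0 0 0" --pt "0 0 0" --pt "0 0 0" --pt "0 0 0" --pt "0 0 0" --pt "0 0 0" --pt "0 0 0" --pt "0 0 0" --pt "0 0 0" --pt "0 0 0" --twist '[0,0,0,0,0,0,0,0,0,0]' --gripper '[1,1,1,1,1,1,1,1,1,1]'

```text
time: 7.07
tcp_pos: [0.5979, 0.0005, 0.1815]
ee_rot: [0.0, 0.986, 0.167, -0.0]
force: [-0.3, -0.8, 0.2]
gripper_width: 0.0005
gripper_force: 0.0
```

```bash
python3 - <<'E'
from h import *
print(where())
a=optics.read_camera("top")[110:260,180:330,::-1];b=optics.read_camera("side")[120:270,180:330,::-1]
cv2.imwrite("pics/c4.png",cv2.resize(np.hstack([a,b]),(800,400),interpolation=cv2.INTER_CUBIC))
c=cv2.imread("pics/c3.png");d=cv2.imread("pics/c4.png")
df=cv2.absdiff(c,d).max(2);print("changed px L/R",(df[:,:400]>30).sum(),(df[:,400:]>30).sum())
E
```

```text
{'t': 7.0667, 'f': np.float64(0.12529753178170572), 'w': np.float64(0.0009393091503861542), 'Z': np.float64(0.07650053361153109), 'yaw': np.float64(0.3348358147819899), 'force': array([-0.2741, -0.765 ,  0.1589]), 'gw': 0.0005022196277410366}
changed px L/R 457 855
```

View pics/c4.png

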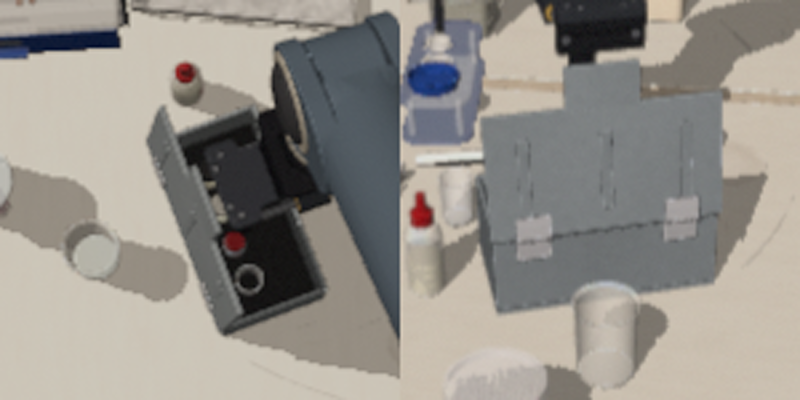

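The two pictures match: the lid rests slightly forward of upright (far top corner at (165,108) top and (482,118) side) and isn't falling. I'll measure its angle, then push it again.

```bash
python3 - <<'E'
from h import *
k=2.6667
t=lambda u,v:(180+u/k,110+v/k); s=lambda u,v:(180+(u-400)/k,120+v/k)
for a,b in(((165,107),(482,118)),):
    x,e=tri(t(*a),s(*b));d=x-HN;print(x,e,"f",d@F,"w",d@W,"Z",d[2],"theta",np.arctan2(d[2],d@F))
# old picture corner for comparison
x,e=tri(T(177,168),S(143,133));d=x-HN;print("f",d@F,"w",d@W,"Z",d[2],np.arctan2(d[2],d@F))
print(off(P(-.020,0,.19)),off(P(-.020,0,.121)))
E
```

```text
[0.6579 0.135  0.1885] 0.00016879527709520863 f 0.017936639101372442 w 0.1018445821619905 Z 0.10852655828961101 theta 1.4070027959383997
f -0.010988777605154019 w 0.10235150169310925 Z 0.10987229701597735 1.670478927985433
[-0.0323 -4.8434 -3.7837] [-0.0321 -4.8435 -1.4837]
```

Emit:
drive_tool --pt "0 0 -1.3" --pt "0 0 -2.6" --pt "0 0 -3.8" --pt "0 -1.2 -3.8" --pt "0 -2.5 -3.8" --pt "0 -3.8 -3.8" --pt "0 -4.85 -3.8" --pt "0 -4.85 -3.8" --pt "0 -4.85 -2.7" --pt "0 -4.85 -1.5" --twist '[0,0,0,0,0,0,0,0,0,0]' --gripper '[1,1,1,1,1,1,1,1,1,1]'

```text
time: 8.0
tcp_pos: [0.5517, 0.1394, 0.2285]
ee_rot: [-0.0, 0.986, 0.167, 0.004]
force: [0.0, -0.5, -1.0]
gripper_width: 0.0005
gripper_force: 0.0
```

```bash
python3 - <<'E'
from h import *
print(where());print(off(P(.018,0,.121)))
E
```

```text
{'t': 8.0, 'f': np.float64(-0.021050020562223014), 'w': np.float64(0.0030082977624035787), 'Z': np.float64(0.12350010534443909), 'yaw': np.float64(0.33639125891887844), 'force': array([ 0.0163, -0.5208, -0.9826]), 'gw': 0.0004864368282049371}
[-0.1027  1.3014  0.084 ]
```

Emit:
drive_tool --pt "0 0.2 0.1" --pt "0 0.4 0.1" --pt "0 0.6 0.1" --pt "0 0.75 0.1" --pt "0 0.9 0.1" --pt "0 1.0 0.1" --pt "0 1.1 0.1" --pt "0 1.2 0.1" --pt "0 1.3 0.1" --pt "0 1.35 0.1" --twist '[0,0,0,0,0,0,0,0,0,0]' --gripper '[1,1,1,1,1,1,1,1,1,1]'

```text
time: 8.83
tcp_pos: [0.5635, 0.0992, 0.2236]
ee_rot: [0.0, 0.986, 0.166, 0.0]
force: [0.5, -0.2, -0.0]
gripper_width: 0.0004
gripper_force: 0.0
```

Emit:
drive_tool --pt "0 0 -1.35" --pt "0 1.2 -1.6" --pt "0 2.5 -1.6" --pt "0 3.7 -1.6" --pt "0 3.8 -0.5" --pt "0 3.8 0.8" --pt "0 3.8 1.5" --pt "0 3.8 1.5" --pt "0 3.8 1.5" --pt "0 3.8 1.5" --twist '[0,0,0,0,0,0,0,0,0,0]' --gripper '[1,1,1,1,1,1,1,1,1,1]'

```text
time: 9.67
tcp_pos: [0.6021, -0.0075, 0.1803]
ee_rot: [0.0, 0.986, 0.167, 0.001]
force: [0.0, 0.2, 0.3]
gripper_width: 0.0004
gripper_force: 0.0
```

```bash
python3 - <<'E'
from h import *
print(where())
a=optics.read_camera("top")[110:260,180:330,::-1];b=optics.read_camera("side")[120:270,180:330,::-1]
cv2.imwrite("pics/c5.png",cv2.resize(np.hstack([a,b]),(800,400),interpolation=cv2.INTER_CUBIC))
print(where())
E
```

```text
{'t': 9.6667, 'f': np.float64(0.13417061310571324), 'w': np.float64(0.0022771911400358766), 'Z': np.float64(0.07527310422841502), 'yaw': np.float64(0.3353991843464948), 'force': array([0.0232, 0.1709, 0.2547]), 'gw': 0.00042917963506877927}
{'t': 9.7667, 'f': np.float64(0.13429312670225374), 'w': np.float64(0.002461751535668126), 'Z': np.float64(0.07588796342040652), 'yaw': np.float64(0.3352437917302596), 'force': array([-0.1028, -0.6504, -0.1122]), 'gw': 0.00034653530901663414}
```

View pics/c5.png

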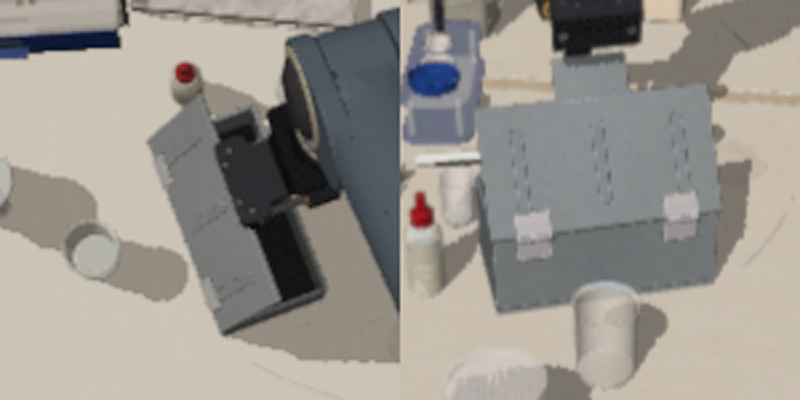

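The lid is now falling (far corner (205,97) top), and the finger is in front of the tab. I'll lower the tip a little and let the lid land on it.

Emit:
drive_tool --pt "0 0 0.1" --pt "0 0 0.2" --pt "0 0 0.3" --pt "0 0 0.4" --pt "0 0 0.5" --pt "0 0 0.5" --pt "0 0 0.5" --pt "0 0 0.5" --pt "0 0 0.5" --pt "0 0 0.5" --twist '[0,0,0,0,0,0,0,0,0,0]' --gripper '[1,1,1,1,1,1,1,1,1,1]'

```text
time: 10.6
tcp_pos: [0.6009, -0.0083, 0.1636]
ee_rot: [0.0, 0.986, 0.167, -0.0]
force: [0.8, -1.3, -0.6]
gripper_width: 0.0003
gripper_force: 0.5
```

```bash
python3 - <<'E'
from h import *
print(where())
a=optics.read_camera("top")[110:260,180:330,::-1];b=optics.read_camera("side")[120:270,180:330,::-1]
cv2.imwrite("pics/c6.png",cv2.resize(np.hstack([a,b]),(800,400),interpolation=cv2.INTER_CUBIC))
print(where())
E
```

```text
{'t': 10.6, 'f': np.float64(0.13459153605432844), 'w': np.float64(0.0008714013247876212), 'Z': np.float64(0.05857271110004423), 'yaw': np.float64(0.3346105554274757), 'force': array([ 0.7709, -1.3102, -0.6207]), 'gw': 0.0002950786838052295}
{'t': 10.7, 'f': np.float64(0.13458575122192376), 'w': np.float64(0.0008790548980856586), 'Z': np.float64(0.05859680151349004), 'yaw': np.float64(0.33456874073844567), 'force': array([-0.1478, -0.9701, -1.0017]), 'gw': 3.618552204329406e-05}
```

View pics/c6.png

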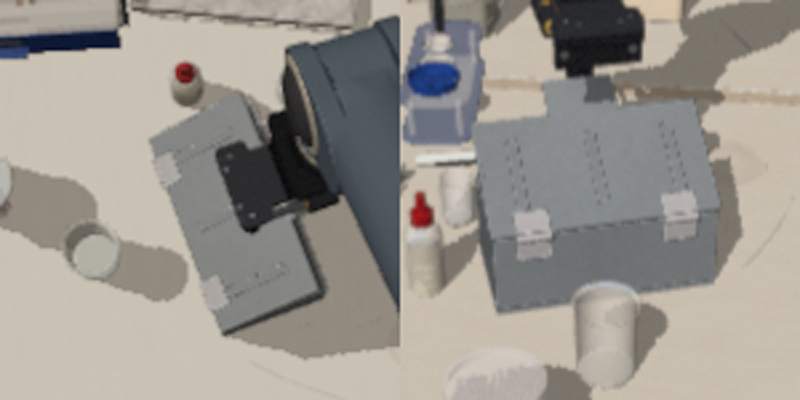

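The lid has been caught, with its tab edge against the finger at about (590,85) in the side view (far corner (242,92) top, (475,124) side). I'll measure the angle.

```bash
python3 - <<'E'
from h import *
k=2.6667
t=lambda u,v:(180+u/k,110+v/k); s=lambda u,v:(180+(u-400)/k,120+v/k)
x,e=tri(t(241,92),s(475,124));d=x-HN;f,w,Z=d@F,d@W,d[2];th=np.arctan2(Z,f);print(e,f,w,Z,th,np.hypot(f,Z))
th-=.006/.112
print("theta inner",th,"edge f",.147*np.cos(th),"Z",.147*np.sin(th))
E
```

```text
0.0024399792026280165 0.09259025137660576 0.10190307240302465 0.06149320857326586 0.5862537232552493 0.11115021075381828
theta inner 0.5326822946838207 edge f 0.1266328529024058 Z 0.07465333593214471
```

```bash
cat >> h.py <<'E'
def theta():
    "lid angle from the silhouette of its front outer edge in the side view"
    im=optics.read_camera("side").astype(int); out=[]
    for c in range(270,291,2):
        r=184
        while im[r,c,0]-im[r,c,2]<14 and r>120: r-=1
        o,d=ray("side",(c,r+.5)); o=o-HN
        a=np.array([o@F,o[2]]);b=np.array([d@F,d[2]])
        t=np.roots([b@b,2*a@b,a@a-.112**2-.006**2]).real.max(); p=a+t*b
        out.append((r,np.arctan2(p[1],p[0])-.0535))
    out=np.array(out); return out[:,0].tolist(),np.round(out[:,1],3),np.median(out[:,1])
E
python3 - <<'E'
from h import *
print(theta());print(where())
im=cv2.imread("pics/side0.png")[::-1][::-1].astype(int)
E
```

```text
([157.0, 157.0, 157.0, 157.0, 157.0, 156.0, 156.0, 156.0, 156.0, 156.0, 156.0], array([0.627, 0.615, 0.603, 0.591, 0.58 , 0.623, 0.611, 0.599, 0.587,
       0.576, 0.565]), np.float64(0.5987430707153386))
{'t': 10.75, 'f': np.float64(0.13456193463203145), 'w': np.float64(0.0008696153271197798), 'Z': np.float64(0.058564769665671486), 'yaw': np.float64(0.33456646687449737), 'force': array([ 0.539 , -0.7496,  0.2348]), 'gw': 0.0004639102501239178}
```

Emit:
drive_tool --pt "0 0.03 0.03" --pt "0 0.06 0.07" --pt "0 0.09 0.11" --pt "0 0.12 0.15" --pt "0 0.15 0.19" --pt "0 0.18 0.24" --pt "0 0.21 0.29" --pt "0 0.24 0.34" --pt "0 0.27 0.38" --pt "0 0.29 0.4" --twist '[0,0,0,0,0,0,0,0,0,0]' --gripper '[1,1,1,1,1,1,1,1,1,1]'

```text
time: 11.58
tcp_pos: [0.6037, -0.0164, 0.1513]
ee_rot: [0.0, 0.986, 0.167, -0.0]
force: [-0.4, -0.2, -0.5]
gripper_width: 0.0005
gripper_force: 0.4
```

```bash
python3 - <<'E'
from h import *
print(theta());print(where())
E
```

```text
([160.0, 160.0, 160.0, 159.0, 159.0, 159.0, 159.0, 158.0, 158.0, 158.0, 160.0], array([0.479, 0.47 , 0.461, 0.495, 0.485, 0.476, 0.466, 0.501, 0.491,
       0.481, 0.391]), np.float64(0.47917740979145285))
{'t': 11.6333, 'f': np.float64(0.14329775861217203), 'w': np.float64(0.0007848173405438641), 'Z': np.float64(0.04623878230399434), 'yaw': np.float64(0.3345004124955164), 'force': array([ 0.8078, -1.2309, -0.1998]), 'gw': 0.0003808958333185339}
```

Emit:
drive_tool --pt "0 0.03 0.03" --pt "0 0.06 0.07" --pt "0 0.09 0.11" --pt "0 0.12 0.15" --pt "0 0.14 0.19" --pt "0 0.16 0.24" --pt "0 0.18 0.29" --pt "0 0.2 0.34" --pt "0 0.22 0.38" --pt "0 0.24 0.4" --twist '[0,0,0,0,0,0,0,0,0,0]' --gripper '[1,1,1,1,1,1,1,1,1,1]'

```text
time: 12.47
tcp_pos: [0.606, -0.0231, 0.1393]
ee_rot: [0.0, 0.986, 0.167, -0.0]
force: [1.3, -0.7, -1.3]
gripper_width: 0.0004
gripper_force: 0.4
```

```bash
python3 - <<'E'
from h import *
print(theta());print(where())
E
```

```text
([164.0, 164.0, 163.0, 163.0, 162.0, 163.0, 162.0, 162.0, 162.0, 162.0, 169.0], array([0.324, 0.317, 0.344, 0.337, 0.365, 0.321, 0.349, 0.341, 0.333,
       0.325, 0.096]), np.float64(0.33307277314655476))
{'t': 12.5167, 'f': np.float64(0.15043970153329178), 'w': np.float64(0.0008045075968145105), 'Z': np.float64(0.034270721435900466), 'yaw': np.float64(0.3345874036597521), 'force': array([ 0.5779, -1.0159, -0.5492]), 'gw': 0.0003999633907431502}
```

Emit:
drive_tool --pt "0 0.02 0.04" --pt "0 0.04 0.08" --pt "0 0.06 0.13" --pt "0 0.08 0.18" --pt "0 0.09 0.23" --pt "0 0.1 0.29" --pt "0 0.11 0.35" --pt "0 0.12 0.4" --pt "0 0.13 0.46" --pt "0 0.14 0.5" --twist '[0,0,0,0,0,0,0,0,0,0]' --gripper '[1,1,1,1,1,1,1,1,1,1]'

```text
time: 13.35
tcp_pos: [0.6075, -0.0271, 0.1243]
ee_rot: [0.0, 0.986, 0.167, 0.0]
force: [-0.5, -1.8, -0.3]
gripper_width: 0.0003
gripper_force: 0.7
```

```bash
python3 - <<'E'
from h import *
print(theta());print(where())
E
```

```text
([168.0, 168.0, 168.0, 167.0, 167.0, 167.0, 167.0, 166.0, 167.0, 169.0, 172.0], array([0.193, 0.186, 0.179, 0.203, 0.196, 0.189, 0.182, 0.207, 0.169,
       0.103, 0.012]), np.float64(0.1859443891637585))
{'t': 13.4, 'f': np.float64(0.15456595086570707), 'w': np.float64(0.0009281356376571112), 'Z': np.float64(0.019151400011958912), 'yaw': np.float64(0.33465983827792944), 'force': array([ 1.4128, -2.0025, -1.4229]), 'gw': 0.0004951084142707685}
```

Emit:
drive_tool --pt "0 0.006 0.04" --pt "0 0.012 0.08" --pt "0 0.017 0.12" --pt "0 0.022 0.16" --pt "0 0.027 0.2" --pt "0 0.031 0.24" --pt "0 0.035 0.28" --pt "0 0.039 0.32" --pt "0 0.042 0.36" --pt "0 0.045 0.4" --twist '[0,0,0,0,0,0,0,0,0,0]' --gripper '[1,1,1,1,1,1,1,1,1,1]'

```text
time: 14.23
tcp_pos: [0.6079, -0.0284, 0.1124]
ee_rot: [0.0, 0.986, 0.167, 0.0]
force: [1.1, -1.6, -1.3]
gripper_width: 0.0002
gripper_force: 1.0
```

```bash
python3 - <<'E'
from h import *
print(theta());print(where())
E
```

```text
([171.0, 171.0, 170.0, 170.0, 170.0, 169.0, 169.0, 169.0, 170.0, 172.0, 175.0], array([ 0.103,  0.097,  0.119,  0.113,  0.106,  0.129,  0.122,  0.116,
        0.08 ,  0.018, -0.069]), np.float64(0.10619466843274811))
{'t': 14.2833, 'f': np.float64(0.15587043003574294), 'w': np.float64(0.0009435246862276453), 'Z': np.float64(0.007241758193414431), 'yaw': np.float64(0.3347520390075684), 'force': array([ 1.137 , -1.4425, -0.6994]), 'gw': 0.0004465317604497386}
```

Emit:
drive_tool --pt "0 0.003 0.04" --pt "0 0.006 0.08" --pt "0 0.009 0.12" --pt "0 0.012 0.16" --pt "0 0.014 0.2" --pt "0 0.016 0.24" --pt "0 0.018 0.28" --pt "0 0.02 0.32" --pt "0 0.021 0.36" --pt "0 0.022 0.4" --twist '[0,0,0,0,0,0,0,0,0,0]' --gripper '[1,1,1,1,1,1,1,1,1,1]'

```text
time: 15.12
tcp_pos: [0.6082, -0.0288, 0.1008]
ee_rot: [0.0, 0.986, 0.167, 0.0]
force: [-0.7, -1.3, 1.2]
gripper_width: 0.0005
gripper_force: 0.9
```

```bash
python3 - <<'E'
from h import *
print(theta());print(where())
E
```

```text
([173.0, 173.0, 173.0, 173.0, 172.0, 172.0, 172.0, 173.0, 173.0, 175.0, 178.0], array([ 0.047,  0.04 ,  0.034,  0.028,  0.049,  0.043,  0.037,  0.003,
       -0.003, -0.063, -0.146]), np.float64(0.03408326077641647))
{'t': 15.1667, 'f': np.float64(0.15636507493549934), 'w': np.float64(0.0010518028836873916), 'Z': np.float64(-0.004458994291885392), 'yaw': np.float64(0.3347978215941326), 'force': array([ 1.3322, -2.0091,  0.0626]), 'gw': 0.00045602645167380676}
```

Emit:
drive_tool --pt "0 0 0.03" --pt "0 0 0.06" --pt "0 0.001 0.09" --pt "0 0.001 0.12" --pt "0 0.001 0.15" --pt "0 0.001 0.18" --pt "0 0.002 0.21" --pt "0 0.002 0.24" --pt "0 0.002 0.27" --pt "0 0.002 0.3" --twist '[0,0,0,0,0,0,0,0,0,0]' --gripper '[1,1,1,1,1,1,1,1,1,1]'

```text
time: 16.0
tcp_pos: [0.608, -0.0289, 0.0914]
ee_rot: [-0.0, 0.986, 0.167, -0.0]
force: [-0.0, -1.1, 1.1]
gripper_width: 0.0007
gripper_force: 0.7
```

```bash
python3 - <<'E'
from h import *
print(theta());print(where())
E
```

```text
([173.0, 173.0, 173.0, 173.0, 172.0, 172.0, 172.0, 173.0, 173.0, 175.0, 179.0], array([ 0.047,  0.04 ,  0.034,  0.028,  0.049,  0.043,  0.037,  0.003,
       -0.003, -0.063, -0.171]), np.float64(0.03408326077641647))
{'t': 16.05, 'f': np.float64(0.15636237806825543), 'w': np.float64(0.0008711606677990619), 'Z': np.float64(-0.013745110511644822), 'yaw': np.float64(0.33486403674967535), 'force': array([ 0.3695, -0.7071,  0.5617]), 'gw': 0.0005530780972450944}
```

Emit:
drive_tool --pt "0 0.003 0" --pt "0 0.006 0" --pt "0 0.009 0" --pt "0 0.012 0" --pt "0 0.016 0" --pt "0 0.02 0" --pt "0 0.025 0" --pt "0 0.03 0" --pt "0 0.036 0" --pt "0 0.042 0" --twist '[0,0,0,0,0,0,0,0,0,0]' --gripper '[1,1,1,1,1,1,1,1,1,1]'

```text
time: 16.88
tcp_pos: [0.6085, -0.0301, 0.0916]
ee_rot: [0.0, 0.986, 0.167, -0.0]
force: [0.2, -0.2, 0.1]
gripper_width: 0.0006
gripper_force: 0.0
```

Emit:
drive_tool --pt "0 0.01 0" --pt "0 0.02 0" --pt "0 0.03 0" --pt "0 0.04 0" --pt "0 0.06 0" --pt "0 0.1 0" --pt "0 0.15 0" --pt "0 0.2 0" --pt "0 0.3 0" --pt "0 0.4 0" --twist '[0,0,0,0,0,0,0,0,0,0]' --gripper '[1,1,1,1,1,1,1,1,1,1]'

```text
time: 17.72
tcp_pos: [0.6126, -0.0418, 0.0915]
ee_rot: [0.0, 0.986, 0.167, -0.0]
force: [-0.7, 0.5, 1.1]
gripper_width: 0.0009
gripper_force: 0.0
```

```bash
python3 - <<'E'
from h import *
print(theta());print(where())
E
```

```text
([173.0, 173.0, 173.0, 173.0, 173.0, 172.0, 172.0, 173.0, 173.0, 175.0, 179.0], array([ 0.047,  0.04 ,  0.034,  0.028,  0.022,  0.043,  0.037,  0.003,
       -0.003, -0.063, -0.171]), np.float64(0.027840517960532392))
{'t': 17.7667, 'f': np.float64(0.1710441292217414), 'w': np.float64(0.0008699915280061116), 'Z': np.float64(-0.013442257413563953), 'yaw': np.float64(0.33376216018774607), 'force': array([ 0.2771, -0.3372, -0.1802]), 'gw': 0.0007171354956600005}
```

Emit:
drive_tool --pt "0 0.3 0" --pt "0 0.6 0" --pt "0 0.9 -0.5" --pt "0 1.2 -1.2" --pt "0 1.4 -2" --pt "0 1.4 -2.8" --pt "0 1.4 -3.6" --pt "0 1.4 -4.4" --pt "0 1.4 -5" --pt "0 1.4 -5" --twist '[0,0,0,0,0,0,0,0,0,0]' --gripper '[1,1,1,1,1,1,1,1,1,1]'

```text
time: 18.6
tcp_pos: [0.6288, -0.0822, 0.2462]
ee_rot: [0.001, 0.986, 0.166, 0.004]
force: [0.5, 0.7, -0.2]
gripper_width: 0.0004
gripper_force: 0.0
```

Emit:
drive_tool --pt "0 0.5 -0.3" --pt "0 1 -0.6" --pt "0 1.5 -1" --pt "0 2 -1" --pt "0 2.5 -1" --pt "0 3 -1" --pt "0 3.3 -1" --pt "0 3.3 -1" --pt "0 3.3 -1" --pt "0 3.3 -1" --twist '[0,0,0,0,0,0,0,0,0,0]' --gripper '[1,1,1,1,1,1,1,1,1,1]'

```text
time: 19.43
tcp_pos: [0.6586, -0.1734, 0.2711]
ee_rot: [-0.001, 0.986, 0.167, -0.0]
force: [-0.2, -0.6, 0.7]
gripper_width: 0.0007
gripper_force: 0.0
```

```bash
python3 - <<'E'
from h import *
print(theta());print(where())
print(workorder.hand_in())
E
```

```text
([174.0, 174.0, 174.0, 174.0, 173.0, 173.0, 173.0, 173.0, 172.0, 175.0, 179.0], array([ 0.019,  0.013,  0.007,  0.001,  0.022,  0.015,  0.009,  0.003,
        0.024, -0.063, -0.171]), np.float64(0.009189152508051003))
{'t': 19.4833, 'f': np.float64(0.3092725111480097), 'w': np.float64(0.001295270650199437), 'Z': np.float64(0.16638229523325068), 'yaw': np.float64(0.33668765262741424), 'force': array([0.835 , 0.8334, 0.1765]), 'gw': 0.00010015168690896643}
the job is handed in; nothing more can be done
None
```

I pushed the lid past upright, caught it on the finger at about 0.55 rad, lowered it shut (last reading about 0.01 rad), withdrew the hand and handed the job in at 19.5 s; the verdict was not shown, the first push left the lid standing so it took a second, and with the tool fixed pointing down the finger bore on the tab's free edge rather than flat underneath.

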